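Seat the vial carousel on its mixer

TASK

The round metal carousel of the vial mixer sits loose and raised on its spindle, with its rim notch away from the locating pin. Push it round with a fingertip until the notch stands over the pin, then press it down on its hub until it is fully home, and take the hand away. Do not pull the carousel upwards, and leave everything else on the bench where it stands.

Things in the scene. Friction and masses are not known exactly. Their poses are not given: they have to be found in the camera images.
- mixer: the mixer: a white round housing 176 mm across and 45 mm high with a 3 mm dark deck on it (deck top 48 mm above the bench), fixed to the bench and upright. Origin: centre of its underside, on the carousel's axis. Its x axis points to the locating pin, where a nose 34 mm wide juts out of the housing to 102 mm from the axis; a low grey control box (36 mm high) juts out on the other side to 110 mm. z is up.
- pin (a point): centre of the top of the locating pin, an upright steel pin 8 mm across that stands 9 mm above the deck, 74 mm from the carousel's axis. It never moves.
- notch (a point): middle of the carousel's notch, level with the disc's top face, 74 mm from the axis. The carousel is a metal disc 150 mm across and 10 mm thick, with one notch in its rim 17 mm deep and about 16 mm wide, so that the pin enters if the notch is within about 4 mm of it sideways. Its top face is 70 mm above the bench when raised, 60 mm when seated. Six black rubber pads, 22 mm across, stand 1 mm proud of its top face, centred 50 mm from the axis.
- stud (a point): centre of the top of the finger stud: a steel post 12 mm across standing 22 mm above the disc's top face, 50 mm from the axis, fixed to the carousel a quarter turn counter-clockwise (seen from above) from the notch. Pushing it sideways turns the carousel, which goes round without end stops for at least a turn either way; it needs about 1.2 N at the stud and stays where it is left.
- hub (a point): centre of the flat top of the carousel's hub, on the axis: 34 mm across, 12 mm above the disc's top face. The place to press. The top is 82 mm above the bench when raised and 72 mm when seated.
- lift (a joint): how far the carousel has gone down its spindle, m: 0 raised, 0.010 fully seated (hard stop), negative if pulled up. Stiff sliding fit: it takes about 9 N to push down and stays where it is left. If the notch is not over the pin, the disc lands on the pin and stops after about 0.003 to 0.005.
- vial_a: bystander: glass vial, 23 mm across, 48 mm tall, standing on the bench near one side of the mixer; origin at the centre of its underside
- vial_b: bystander: glass vial like vial_a, near the opposite side of the mixer; origin at the centre of its underside
- vial_c: bystander: glass vial like vial_a, on the pin side of the mixer, beside its nose; origin at the centre of its underside
- tray: bystander: shallow orange plastic tray, 140 x 200 x 28 mm, on the robot's right, a syringe in it; origin at the centre of its underside
- tray_stack: bystander: stack of orange trays, 150 x 210 x 64 mm, on the robot's left; origin at the centre of its underside
- syringe: bystander: capped syringe, 140 mm long, lying in the tray (origin near its middle)
Things that resemble listed ones, but are neither listed nor needed, are in the scene too. What is shaped like the mixer but blue or red is not meant.

How it is judged (in metres and radians):
At the end, for the whole second after the job is handed in: the carousel is pressed down to within 1.5 mm of its stop, with the pin in its notch (notch middle within 6 mm of the pin), at rest (value of joint lift above 0.0085 m and horizontal distance between notch and pin below 0.006 m and velocity of joint lift below 0.005 m/s); the robot touches nothing.
It fails at once if the carousel is pulled up by more than 4 mm (value of joint lift below -0.004 m).
It fails at once if something else on the bench is moved by more than 20 mm or tipped (distance of any of vial_a, vial_b, vial_c, tray, tray_stack, syringe from where it was at the start of the episode above 0.02 m or angle between any of vial_a, vial_b, vial_c, tray, tray_stack's own z axis and vertical above 0.4 rad).
It also fails if it takes over 51 s, if anything falls off the work surface, if the arm or the gripper's body presses on something with over 40 N, if the wrist force passes 120 N, or if a joint passes its speed limit or range.

ROBOT

A 7-joint arm with a two-finger parallel gripper is mounted at the origin on the work surface. World frame = base frame: x ahead of the robot, y to its left, z up, the work surface at z = 0. Lengths are in m, angles in degrees, forces in N, time in s.
With the tool pointing down it reaches from about 0.425 to 0.875 m from the base axis. Payload 4.7 kg.
Tool frame: the origin (TCP) lies midway between the tips of the shut fingers; the grasp point (between the pads) lies 19 mm behind it; z points along the fingers, y is the line along which they close (so a half turn about z gives the same grasp; the last joint's range is limited). The gripper opens to 87 mm and grips with 3 to 60 N. Pads are 19 mm wide; open, the fingers measure 117 mm over their backs; the gripper's body (75 mm by 190 mm) begins 51 mm behind the grasp point.
Start: joints at [69.964, 18.392, -4.016, 83.108, 1.295, 78.541, -3.26], TCP at [0.231, -0.607, 0.194] pointing down, gripper open.
Joint ranges: [-163.93, 163.93], [-17.29, 119.83], [-79.2, 71.16], [3.27, 140.29], [-89.18, 269.18], [5.43, 117.66], [-154.24, 154.24]. Speed limits (degrees/s): [147.25, 147.25, 180, 180, 180, 180, 180].

INTERFACE

Orientations are given as [roll, pitch, yaw] about the fixed x, y, z axes, in that order (R = Rz(yaw) Ry(pitch) Rx(roll)).
In Python, from cell import env, viewer, boxes_of, masks_of gives the robot as it stands. The module is installed in compiled form; this text tells all that it offers.
- The arm moves only by the tool apply_moves, never from a script. Its argument "moves" is a list of rows, each a list of 7 numbers: the shift along the tool's x, y, z scaled (see below), then the turn, a rotation vector about the tool's x, y, z scaled (see below), then the opening, from 0 (shut) to 1 (fully open). A call has 1 to 20 rows; each row is the pose to reach, as a shift and turn from the pose commanded when the call began, along the tool's axes at that moment; what a row does not reach only later rows make up. The controller multiplies each number of a shift by 0.2 m and each number of a turn by 1.5 rad. A row lasts 1/10 s, in which the tool goes at most 50 mm and 8.59 degrees, less where a joint would pass 70% of its speed; a pose out of reach is approached as far as the arm can. A call with a number of a shift or a turn outside -1 to 1 is refused whole. A call with a gripper value outside its range is refused whole. The fingers move at their own pace and stop on an object; "grip_force" is the grip in N (left out, the last holds). Time passes only in rows, so rows that repeat a pose let the fingers close. It gives the time, the measured TCP pose, the force, the opening and the grip force at its end, in the units of the state.
- env.get_obs(): the state, without advancing time (a new reading comes with each control period).
- viewer.read_camera(name): name is "side" or "top" or "wrist"; returns the picture (420x560x3 uint8, red, green, blue); there is no depth.
- viewer.get_calibration(name): a dict with "fov_y" (degrees; the focal length in pixels is half the picture's height over the tangent of half this angle, whatever the lens; pixels are square), "cx", "cy" (the principal point, pixels), "position" and "orientation" of the camera in the world. Camera axes: x right, y up, looking along -z (the intrinsics and any distortion apply to the point x, -y, -z); pixel columns grow to the right and rows downward; lengths in m; the calibration is good to about 2 mm. The wrist camera is an equidistant fisheye: a pixel r from the principal point sees the ray r / f radians off the axis. A picture is of the moment at which its call begins: read the wrist's pose just before it. get_calibration takes no time and is no camera call; for the wrist camera it gives the pose at the moment of the call.
- env.sign_off(): hands the job in; it is judged then, once.
Trained networks look in the newest picture that a camera, given by its name, has taken for a name from the list of things; names that differ only in an ending like _2 or _b are one class to them, and where a whole thing is asked for, a point or a joint stands for the part that bears it (a point fixed in the world has none). Each returns a list of dicts, best first, with "conf" (0 to 1); they miss things now and then, are a little off and sometimes report something else, mostly with a low value. They report only what shows in the picture. A call takes as long as a camera call. They do not tell look-alikes from the thing itself.
- boxes_of(camera, target): "location" ([column, row] in pixels, amid what is visible of it).
- masks_of(camera, target): "pixels" (420x560 bool, what is visible of it) and "location" ([column, row] in pixels, amid what is visible of it).
The state is a dict: "time_s": time; "qpos": joint angles; "joint_velocities": joint speeds; "effort": joint torques, N m; "tool_pos": TCP position; "tool_rot": TCP orientation; "force": force on the tool from outside, world axes, zero at the start; "wrist_torque": the same for the moment, N m; "grip_width": finger opening in m; "grasp_force": force on a finger pad.
Only numpy, scipy, OpenCV 4.12 (cv2) and the standard library are available. Lean on these libraries where they do the work, as an engineer would, in place of code of your own. Each camera call takes 0.05 s, during which the arm holds its last target. There are 200 camera calls.

## Working session

There is one attempt and no reset: what is moved stays moved. The work goes in short steps, Python scripts to look and compute and a tool call to move; the robot and the scene stay as the last step left them, time stands still between calls to the robot, and variables do not carry over. Pictures are saved under pics/ and viewed, at most 10 in all, crops included, and the job is handed in when it is done.

Besides the shell and the picture viewer there is one more tool, called after ">>>" in YAML: its name, and indented under it one key for each argument. apply_moves: Moves the arm, as the interface text tells. Shifts and turns lie within -1 to 1; 1 stands for 0.2 m of shift or 1.5 rad of turn. Its arguments: {"type":"object","properties":{"moves":{"type":"array","items":{"type":"array","items":{"type":"number","minimum":-1,"maximum":1}}},"grip_force":{"type":"number"}},"required":["moves"]}

```bash
mkdir -p pics; cat > h.py <<'E'
import numpy as np, cv2
from scipy.spatial.transform import Rotation as R
from cell import env, viewer, boxes_of, masks_of
def Rm(o):
    o=np.array(o,float)
    if o.shape==(3,3): return o
    if o.size==4: raise ValueError(o)
    return R.from_euler('xyz',o,degrees=True).as_matrix()
def ray(c,px,n):
    f=210/np.tan(np.radians(c['fov_y'])/2); u=(px[0]-c['cx'])/f; v=(px[1]-c['cy'])/f
    if n=='wrist':
        r=np.hypot(u,v)+1e-12; d=np.array([u/r*np.sin(r),-v/r*np.sin(r),-np.cos(r)])
    else: d=np.array([u,-v,-1.])
    return np.array(c['position']),Rm(c['orientation'])@(d/np.linalg.norm(d))
def at_z(c,px,n,z):
    p,d=ray(c,px,n); return p+d*(z-p[2])/d[2]
def proj(c,P,n):
    f=210/np.tan(np.radians(c['fov_y'])/2)
    q=Rm(c['orientation']).T@(np.array(P)-c['position']); x,y,z=q[0],-q[1],-q[2]
    if n=='wrist':
        r=np.hypot(x,y); t=np.arctan2(r,z); return np.array([c['cx']+f*t*x/r,c['cy']+f*t*y/r])
    return np.array([c['cx']+f*x/z,c['cy']+f*y/z])
E
python3 - <<'E'
from h import *
print(env.get_obs())
for n in ['side','top','wrist']:
    c=viewer.get_calibration(n); print(n,c)
    im=viewer.read_camera(n); cv2.imwrite(f'pics/{n}0.png',im[:,:,::-1])
    if n!='wrist' or 1:
        for t in ['mixer','pin','notch','stud','hub','vial_a']:
            print(t,[(np.round(b['location']).tolist(),round(b['conf'],2)) for b in boxes_of(n,t)[:4]])
E
```

```text
{'time_s': 0.0, 'qpos': array([69.96327301, 18.43904739, -4.01572636, 83.17301077,  1.29489087,
       78.54152717, -3.25989568]), 'joint_velocities': array([ 0.04957208,  0.0825853 , -0.04887499, -0.02807082,  0.02283045,
       -0.03351573,  0.07313162]), 'effort': array([-9.14632728e-04, -4.91288280e+01, -4.04120665e-01, -3.12534535e+01,
       -6.41111028e-02,  4.37076890e-02,  1.39880594e-04]), 'tool_pos': array([ 0.2310322 , -0.60691649,  0.19307831]), 'tool_rot': array([-1.79891651e+02,  5.53801022e-03,  2.08467074e+01]), 'force': array([ 0.0710026 ,  0.37241921, -0.47333547]), 'wrist_torque': array([-0.05960108, -0.00015278,  0.03061118]), 'grasp_force': 0.0, 'grip_width': 0.08670845082905539}
side {'fov_y': 48.61242857531855, 'cx': 274.3743168868637, 'cy': 216.71542037445772, 'position': array([ 0.23312197, -1.08656682,  0.7982448 ]), 'orientation': array([ 59.36806923,   1.37462521, -15.3307196 ])}
mixer [([229.0, 301.0], 0.82), ([213.0, 212.0], 0.77), ([277.0, 223.0], 0.66), ([279.0, 235.0], 0.62)]
pin [([229.0, 298.0], 0.97), ([278.0, 232.0], 0.95), ([215.0, 213.0], 0.7),
[... 692 characters left out ...]
, 0.67)]
notch [([202.0, 289.0], 0.93), ([114.0, 288.0], 0.84), ([356.0, 296.0], 0.67), ([276.0, 219.0], 0.58)]
stud [([207.0, 293.0], 0.85), ([357.0, 295.0], 0.61), ([274.0, 217.0], 0.59), ([114.0, 289.0], 0.56)]
hub [([278.0, 218.0], 0.96), ([204.0, 293.0], 0.86), ([112.0, 288.0], 0.82), ([355.0, 299.0], 0.59)]
vial_a [([260.0, 179.0], 0.58), ([297.0, 262.0], 0.54)]
wrist {'fov_y': 65.70646984690485, 'cx': 279.5570876485714, 'cy': 208.3181038688464, 'position': array([ 0.30331203, -0.58047297,  0.38582067]), 'orientation': array([-1.61927730e+01,  1.29244639e-02, -6.91200854e+01])}
mixer [([27.0, 38.0], 0.94)]
pin []
notch []
stud [([10.0, 33.0], 0.91)]
hub [([12.0, 33.0], 0.77)]
vial_a []
```

View pics/top0.png

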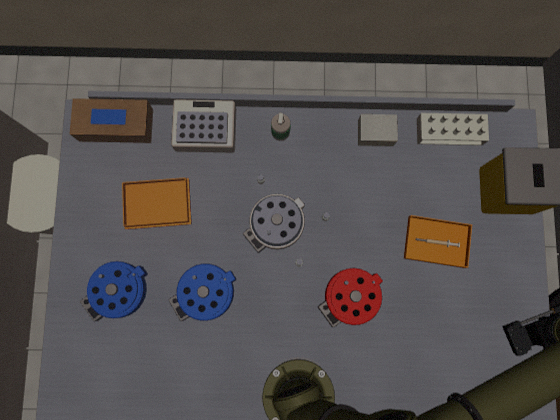

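View pics/side0.png

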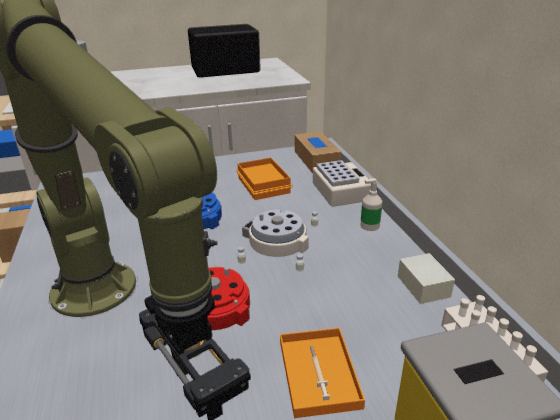

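```bash
python3 - <<'E'
from h import *
c=viewer.get_calibration('top'); s=viewer.get_calibration('side')
p,d=ray(c,(277.3,219.5),'top'); q,e=ray(s,(277.5,220.5),'side')
A=np.array([d,-e]).T; t=np.linalg.lstsq(A,q-p,rcond=None)[0]; print('hub',p+d*t[0],q+e*t[1])
print('hub@.082',at_z(c,(277.3,219.5),'top',.082))
for n,px,z in [('nose',(300,203),.045),('box',(256,239),.036),('v',(261,180),.048),('v',(326,216),.048),('v',(299,262),.048)]:
    print(n,at_z(c,px,'top',z))
E
```

```text
hub [0.53616571 0.07317892 0.07384083] [0.54253198 0.0721054  0.07484433]
hub@.082 [0.53487803 0.07316956 0.082     ]
nose [0.59519516 0.00179804 0.045     ]
box [0.47853546 0.13951356 0.036     ]
v [0.66736665 0.12759104 0.048     ]
v [ 0.55414302 -0.08090975  0.048     ]
v [0.40723748 0.00323396 0.048     ]
```

```bash
python3 - <<'E'
import cv2
im=cv2.imread('pics/top0.png')[170:275,235:340]; cv2.imwrite('pics/top0c.png',cv2.resize(im,None,fx=5,fy=5,interpolation=2))
E
```

```text
(no output)
```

View pics/top0c.png

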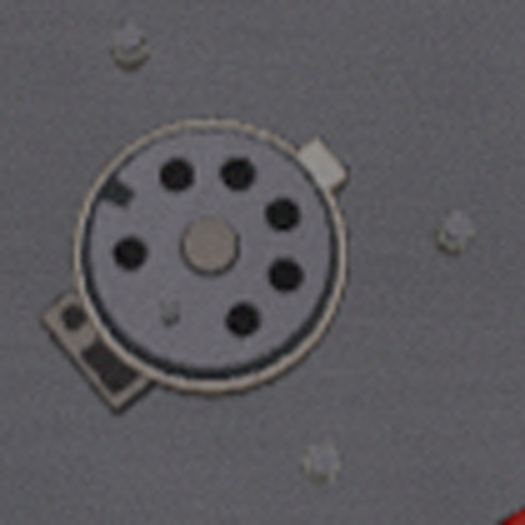

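The top view shows the white mixer at (277,220), nose at (300,203), notch at upper left, and stud at lower left. The side view shows the same mixer at (278,230), with clear air above it. So the carousel must turn about 115° clockwise. I'll move the arm there with the fingers shut.

>>> apply_moves:
  moves:
    - [0.25,-0.14,0,0,0,-0.05,0]
    - [0.5,-0.27,0,0,0,-0.1,0]
    - [0.75,-0.41,0,0,0,-0.15,0]
    - [0.96,-0.54,0,0,0,-0.2,0]
    - [0.96,-0.54,0,0,0,-0.2,0]
    - [0.96,-0.54,0,0,0,-0.2,0]

```text
time_s: 1.65
tool_pos: [0.376, -0.4343, 0.1947]
tool_rot: [180.0, -0.1, 38.5]
force: [-0.0, -0.2, 0.1]
grip_width: 0.0469
grasp_force: 0.0
```

>>> apply_moves:
  moves:
    - [0.19,-0.14,0,0,0,-0.05,0]
    - [0.38,-0.28,0,0,0,-0.1,0]
    - [0.57,-0.42,0,0,0,-0.15,0]
    - [0.75,-0.56,0,0,0,-0.2,0]
    - [0.75,-0.56,0,0,0,-0.2,0]

```text
time_s: 2.15
tool_pos: [0.4235, -0.252, 0.1948]
tool_rot: [180.0, -0.1, 55.8]
force: [0.4, -0.4, 0.3]
grip_width: 0.0072
grasp_force: 0.0
```

>>> apply_moves:
  moves:
    - [0.2,-0.09,0,0,0,-0.05,0]
    - [0.4,-0.18,0,0,0,-0.1,0]
    - [0.6,-0.27,0,0,0,-0.15,0]
    - [0.78,-0.36,0,0,0,-0.2,0]
    - [0.78,-0.36,0,0,0,-0.2,0]
    - [0.78,-0.36,0,0,0,-0.2,0]

```text
time_s: 2.75
tool_pos: [0.4514, -0.0895, 0.1944]
tool_rot: [180.0, 0.1, 72.4]
force: [0.3, -0.6, -1.0]
grip_width: 0.0001
grasp_force: 0.0
```

```bash
python3 - <<'E'
from h import *
print(env.get_obs()['tool_pos'],env.get_obs()['qpos'])
n='wrist'
im=viewer.read_camera(n); c=viewer.get_calibration(n); cv2.imwrite('pics/w1.png',im[:,:,::-1])
print(c)
for t,z in dict(mixer=.05,pin=.057,notch=.07,stud=.092,hub=.082).items():
    print(t,[(np.round(b['location']).tolist(),round(b['conf'],2),at_z(c,b['location'],n,z).round(4).tolist()) for b in boxes_of(n,t)[:3]])
E
```

```text
[ 0.4513897  -0.08946541  0.19442463] [ 41.44627426  -4.27477762 -31.71617527 107.73800058  -2.24296238
  75.87268773  -7.27498234]
{'fov_y': 65.70646984690485, 'cx': 279.5570876485714, 'cy': 208.3181038688464, 'position': array([ 0.47509198, -0.01771571,  0.38580073]), 'orientation': array([-1.62173916e+01,  1.39707579e-02, -1.77130170e+01])}
mixer [([160.0, 237.0], 0.86, [0.3032, -0.1015, 0.05]), ([81.0, 6.0], 0.83, [0.2985, 0.1961, 0.05]), ([310.0, 43.0], 0.67, [0.5279, 0.0466, 0.05])]
pin [([161.0, 239.0], 0.72, [0.3063, -0.1019, 0.057]), ([398.0, 396.0], 0.69, [0.5287, -0.4574, 0.057]), ([311.0, 37.0], 0.65, [0.5299, 0.0512, 0.057])]
notch [([316.0, 35.0], 0.97, [0.5333, 0.0494, 0.07]), ([157.0, 253.0], 0.9, [0.3008, -0.1125, 0.07])]
stud [([157.0, 252.0], 0.91, [0.3135, -0.1055, 0.092]), ([314.0, 36.0], 0.83, [0.5275, 0.0444, 0.092]), ([309.0, 38.0], 0.58, [0.5224, 0.0434, 0.092])]
hub [([154.0, 253.0], 0.77, [0.3049, -0.1082, 0.082]), ([313.0, 33.0], 0.76, [0.5286, 0.0492, 0.082])]
```

View pics/w1.png

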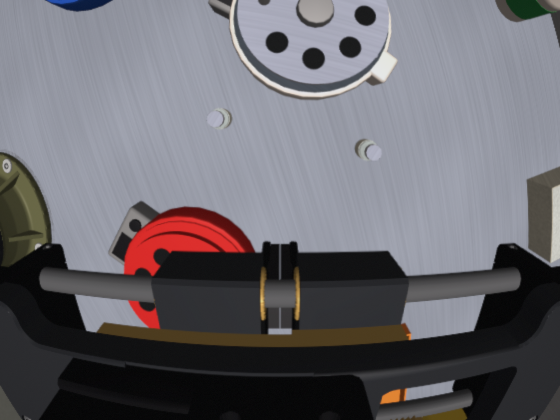

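The wrist view shows the white mixer at the top edge, hub (316,8), nose (383,68), with vials at (219,118) and (370,150). I'll go a bit closer to see all of it.

>>> apply_moves:
  moves:
    - [0.22,0.01,0,0,0,-0.09,0]
    - [0.43,0.02,0,0,0,-0.18,0]
    - [0.43,0.02,0,0,0,-0.18,0]
    - [0.43,0.02,0,0,0,-0.18,0]

```text
time_s: 3.45
tool_pos: [0.4811, -0.0073, 0.194]
tool_rot: [-180.0, 0.0, 87.9]
force: [0.3, -1.1, 0.0]
grip_width: 0.0003
grasp_force: 0.0
```

```bash
python3 - <<'E'
from h import *
o=env.get_obs();print(o['tool_pos'],o['tool_rot'],o['qpos'])
n='wrist'
im=viewer.read_camera(n); c=viewer.get_calibration(n); cv2.imwrite('pics/w2.png',im[:,:,::-1])
import pickle; pickle.dump(c,open('c2.pkl','wb'))
for t,z in dict(pin=.057,notch=.07,stud=.092,hub=.082).items():
    print(t,[(np.round(b['location']).tolist(),round(b['conf'],2),at_z(c,b['location'],n,z).round(4).tolist()) for b in boxes_of(n,t)[:3]])
E
```

```text
[ 0.48114615 -0.00733385  0.19402591] [-1.79980703e+02  9.98250112e-03  8.79313014e+01] [ 35.88613009  -1.06643603 -37.3469289  105.08976039  -0.6583167
  75.77884327  -3.36275744]
pin [([326.0, 102.0], 0.97, [0.531, 0.081, 0.057]), ([128.0, 264.0], 0.9, [0.2948, -0.0904, 0.057]), ([132.0, 10.0], 0.58, [0.3306, 0.2004, 0.057])]
notch [([128.0, 310.0], 0.76, [0.2845, -0.1508, 0.07]), ([336.0, 109.0], 0.69, [0.5386, 0.0741, 0.07])]
stud [([128.0, 311.0], 0.81, [0.299, -0.1367, 0.092]), ([337.0, 111.0], 0.76, [0.5359, 0.0715, 0.092]), ([334.0, 110.0], 0.41, [0.5332, 0.0724, 0.092])]
hub [([130.0, 313.0], 0.87, [0.2946, -0.1462, 0.082]), ([333.0, 106.0], 0.84, [0.5344, 0.076, 0.082])]
```

View pics/w2.png

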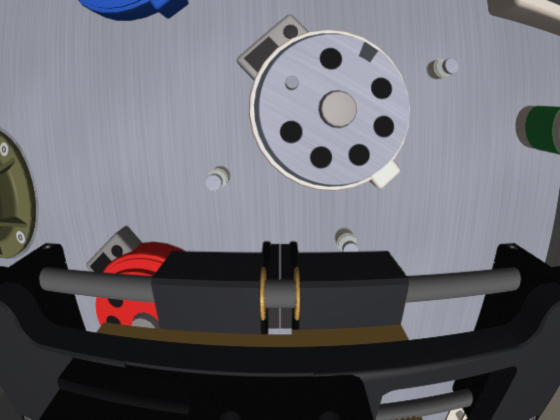

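The view shows hub (339,109), stud (292,83), notch (369,51) and nose (385,174). I'll measure these precisely with rectified polar images.

```bash
cat >> h.py <<'E'
def rect(im,c,n,z,cx,cy,half=.13,res=.0005):
    """orthographic map at height z; col->x, row->y"""
    N=int(2*half/res); g=(np.arange(N)-N/2)*res
    X,Y=np.meshgrid(cx+g,cy+g); P=np.stack([X,Y,np.full_like(X,z)],-1)
    f=210/np.tan(np.radians(c['fov_y'])/2)
    q=(P-c['position'])@Rm(c['orientation']); x,y,zz=q[...,0],-q[...,1],-q[...,2]
    if n=='wrist':
        r=np.hypot(x,y)+1e-12; k=np.arctan2(r,zz)/r
    else: k=1/zz
    return cv2.remap(im,(c['cx']+f*k*x).astype('f4'),(c['cy']+f*k*y).astype('f4'),cv2.INTER_LINEAR)
def pads(im,c,n,z,cx,cy):
    r=rect(im,c,n,z,cx,cy); g=cv2.GaussianBlur(r.max(2),(5,5),0)
    _,_,st,ce=cv2.connectedComponentsWithStats((g<60).astype('u1'))
    out=[(cx+(a[0]-260)*.0005,cy+(a[1]-260)*.0005,s[4]*.25) for s,a in zip(st[1:],ce[1:]) if s[4]>150]
    return np.array([o for o in out if 0.03<np.hypot(o[0]-cx,o[1]-cy)<.09])
E
python3 - <<'E'
from h import *; import pickle
c=pickle.load(open('c2.pkl','rb')); im=cv2.imread('pics/w2.png'); n='wrist'
for nm,px,z in [('hub',(338.5,109),.082),('stud',(292,83),.092),('notch',(369,51),.07),('nose',(385,173),.045)]: print(nm,at_z(c,px,n,z))
p=pads(im,c,n,.071,.537,.075); print(p.round(4))
a=rect(im,c,n,.071,.537,.075); b=rect(im,c,n,.045,.537,.075)
cv2.imwrite('pics/r2.png',np.hstack([a,b])[:, :1040] if 0 else cv2.resize(np.hstack([a,b]),(800,400)))
E
```

```text
hub [0.53927979 0.07354653 0.082     ]
stud [0.4964521  0.09757039 0.092     ]
notch [0.57406065 0.13260136 0.07      ]
nose [0.59775118 0.00492825 0.045     ]
[[5.2280e-01 2.7100e-02 3.0875e+02]
 [5.6100e-01 2.8900e-02 3.0800e+02]
 [4.9440e-01 5.2800e-02 3.0925e+02]
 [5.8670e-01 5.7300e-02 3.0725e+02]
 [5.8480e-01 9.5500e-02 3.0950e+02]
 [5.3500e-01 1.2390e-01 3.0875e+02]
 [4.9640e-01 1.5340e-01 5.2250e+01]]
```

View pics/r2.png

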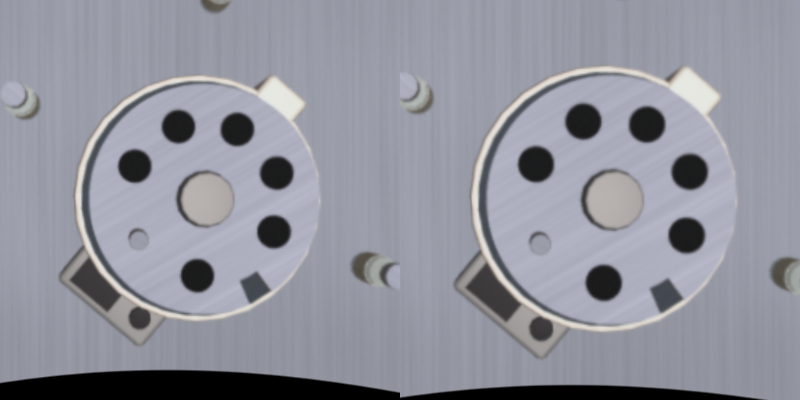

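```bash
cat >> h.py <<'E'
from scipy.optimize import least_squares
def fitc(p,c0=(.538,.074)):
    s=least_squares(lambda v:np.hypot(p[:,0]-v[0],p[:,1]-v[1])-v[2],[*c0,.05]); return s.x,s.fun
def polar(im,c,n,z,C,rad,ths):
    P=np.array([[C[0]+r*np.cos(t),C[1]+r*np.sin(t)] for r in rad for t in ths])
    px=np.array([proj(c,(x,y,z),n) for x,y in P]).astype('f4').reshape(len(rad),len(ths),2)
    return cv2.remap(im,px[...,0],px[...,1],cv2.INTER_LINEAR).astype(float).mean(2).mean(0)
E
python3 - <<'E'
from h import *; import pickle
c=pickle.load(open('c2.pkl','rb')); im=cv2.imread('pics/w2.png'); n='wrist'
p=pads(im,c,n,.071,.537,.075)[:6]; C,res=fitc(p); print('C',C,res)
print('pads ang',np.degrees(np.arctan2(p[:,1]-C[1],p[:,0]-C[0])).round(1))
for lab,z,rad,lo,hi in [('nose',.045,np.arange(.091,.098,.001),-80,-25),('notch',.07,np.arange(.062,.072,.001),35,90),('nosetopalt',.036,np.arange(.091,.098,.001),-80,-25)]:
    t=np.radians(np.arange(lo,hi,.25)); v=polar(im,c,n,z,C,rad,t)
    th=(v.max()+v.min())/2; m=v>th if 'nose' in lab else v<th
    a=np.degrees(t[m]); print(lab,v.min(),v.max(),a.min(),a.max(),a.mean())
s=at_z(c,(292,83),n,.092)[:2]-C[:2]; print('stud',np.degrees(np.arctan2(s[1],s[0])),np.hypot(*s))
t=np.radians(np.arange(100,170,.25)); v=polar(im,c,n,.036,C,np.arange(.094,.106,.002),t); print(v[::8].round())
E
```

```text
C [0.53963378 0.07413398 0.0499907 ] [-2.35840387e-05  2.70864106e-05  1.08523392e-06  4.74149508e-06
 -2.39497766e-05  1.46210906e-05]
pads ang [-109.7  -64.7 -154.7  -19.6   25.3   95.3]
nose 125.0 229.20833333333331 -59.25000000000001 -40.5 -49.875
notch 73.0 185.6 54.0 66.5 60.25
nosetopalt 110.08333333333334 229.45833333333331 -59.00000000000001 -39.25 -49.125
stud 151.50955971113038 0.04913168610325639
[152. 151. 151. 142. 142. 150.  82.  67.  67.  83. 139. 160. 159. 158.
  86.  65.  65.  62.  62.  60.  59.  59.  59.  59.  76. 148. 136. 121.
 154. 159. 159. 159. 160. 160. 159.]
```

Carousel centre is (0.5396, 0.0741), notch at 60.3° and pin at about -50°, so I need to turn it about -110°. I'll go to just behind the stud and descend.

>>> apply_moves:
  moves:
    - [0.21,0.013,0,0,0,0,0]
    - [0.417,0.027,0,0,0,0,0]
    - [0.417,0.027,0,0,0,0,0]
    - [0.417,0.027,0.15,0,0,0,0]
    - [0.417,0.027,0.3,0,0,0,0]
    - [0.417,0.027,0.45,0,0,0,0]
    - [0.417,0.027,0.53,0,0,0,0]
    - [0.417,0.027,0.575,0,0,0,0]
    - [0.417,0.027,0.575,0,0,0,0]
    - [0.417,0.027,0.575,0,0,0,0]

```text
time_s: 4.7
tool_pos: [0.4902, 0.0752, 0.0799]
tool_rot: [179.9, 0.0, 87.8]
force: [0.1, -0.4, 0.8]
grip_width: 0.0005
grasp_force: 0.0
```

>>> apply_moves:
  moves:
    - [0.0218,0.001,0,0,0,0.0582,0]
    - [0.0434,0.0038,0,0,0,0.1164,0]
    - [0.0647,0.0085,0,0,0,0.1745,0]
    - [0.0855,0.0151,0,0,0,0.2327,0]
    - [0.1057,0.0234,0,0,0,0.2909,0]
    - [0.125,0.0335,0,0,0,0.3491,0]
    - [0.1434,0.0452,0,0,0,0.4072,0]
    - [0.1607,0.0585,0,0,0,0.4654,0]
    - [0.1607,0.0585,0,0,0,0.4654,0]

```text
time_s: 5.6
tool_pos: [0.5038, 0.1078, 0.0806]
tool_rot: [179.9, -0.1, 47.9]
force: [-0.7, -0.4, 0.5]
grip_width: 0.0005
grasp_force: 0.0
```

```bash
cat >> h.py <<'E'
def look(name,C=(.5396,.0741),z=.071):
    n='wrist'; o=env.get_obs(); c=viewer.get_calibration(n); im=viewer.read_camera(n)[:,:,::-1].copy(); cv2.imwrite(f'pics/{name}.png',im)
    import pickle; pickle.dump(c,open(f'{name}.pkl','wb'))
    d=o['tool_pos'][:2]-C; print('tool',o['tool_pos'],o['tool_rot'][2],'phi',np.degrees(np.arctan2(d[1],d[0])),np.hypot(*d),'q',o['qpos'].round(0),'F',o['force'],'t',o['time_s'])
    p=pads(im,c,n,z,*C); 
    if len(p): print(np.c_[p,np.degrees(np.arctan2(p[:,1]-C[1],p[:,0]-C[0])),1e3*np.hypot(p[:,1]-C[1],p[:,0]-C[0])].round(4))
    return im,c
E
python3 -c "
from h import *
look('w3')"
```

```text
tool [0.50378026 0.1077538  0.08058751] 47.88975980782962 phi 136.78570357205575 0.049149075837405166 q [ 22.  10. -40. 109.   7.  63. -63.] F [-0.65516349 -0.35970421  0.48729569] t 5.6
[[ 4.939000e-01  5.980000e-02  1.189800e+04 -1.625717e+02  4.784760e+01]
 [ 5.869000e-01  5.900000e-02  3.315000e+02 -1.763930e+01  4.968160e+01]
 [ 5.850000e-01  9.730000e-02  3.280000e+02  2.702960e+01  5.097870e+01]
 [ 5.350000e-01  1.256000e-01  3.290000e+02  9.508890e+01  5.166600e+01]]
```

View pics/w3.png

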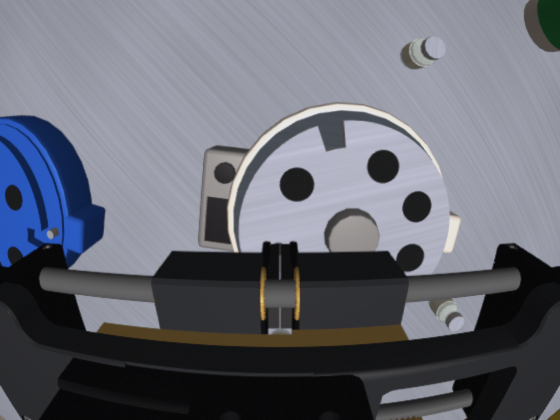

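Pads and notch (331,133) have barely moved, and the stud isn't visible, so it is hidden behind the fingers. I'll check the geometry.

```bash
python3 - <<'E'
from h import *; import pickle
im=cv2.imread('pics/w3.png');c=pickle.load(open('w3.pkl','rb')); n='wrist'
p=pads(im,c,n,.071,.5396,.0741); p=p[p[:,2]<1000]
q=np.radians([-19.6,25.3,95.3])
f=lambda v:np.r_[v[0]+.05*np.cos(q+v[2])-p[:,0],v[1]+.05*np.sin(q+v[2])-p[:,1]]
s=least_squares(f,[.54,.074,0]); print(s.x[:2],np.degrees(s.x[2]),s.fun)
print('hub',proj(c,(*s.x[:2],.082),n),'tcp',proj(c,(.5038,.1078,.0806),n))
for a in (150.3,140,130,120): print(a,proj(c,(.5396+.05*np.cos(np.radians(a)),.0741+.05*np.sin(np.radians(a)),.092),n))
s0=viewer.get_calibration('side'); i=viewer.read_camera('side'); u,v=proj(s0,(.5396,.0741,.08),'side').astype(int)
k=i[v-45:v+45,u-60:u+60,::-1]; cv2.imwrite('pics/s3.png',cv2.resize(k,None,fx=6,fy=6,interpolation=2)); print(u,v)
E
```

```text
[0.53980476 0.07576181] 0.13603259221461844 [ 1.54545744e-06 -5.24133051e-05  5.08678472e-05  5.57850138e-05
 -3.03364001e-05 -2.54486140e-05]
hub [353.9372085  239.93505967] tcp [278.66271718 240.22009781]
150.3 [279.17350193 264.75327537]
140 [277.29696861 251.5301326 ]
130 [278.00995648 238.13273503]
120 [281.31478593 224.62740597]
276 218
```

View pics/s3.png

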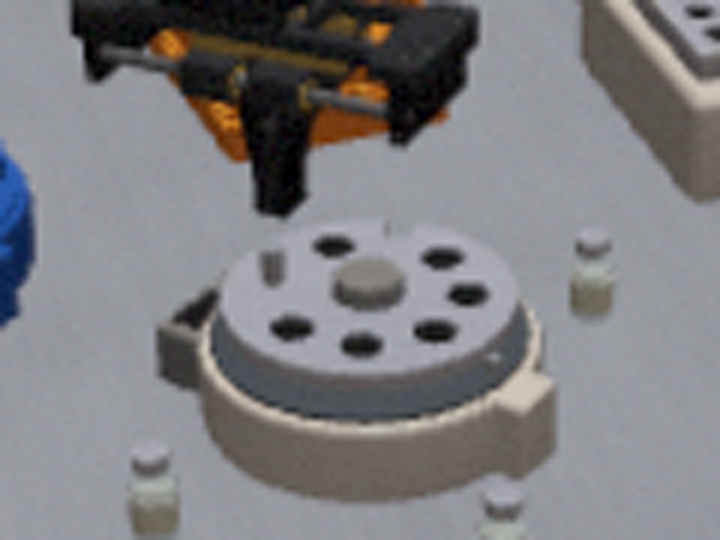

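```bash
python3 - <<'E'
from h import *; import pickle
c=pickle.load(open('w3.pkl','rb')); s=viewer.get_calibration('side')
T=np.array([.5038,.1078,.0806]); y=np.radians(47.9); x=np.array([np.cos(y),np.sin(y),0])
for h in (0,.01,.02,.03,.04):
    print(h,'wrist',[proj(c,T+x*e+[0,0,h],'wrist').round(1).tolist() for e in (-.0095,0,.0095)],'side crop',((proj(s,T+[0,0,h],'side')-[216,173])*6).round().tolist())
for nm,a,z in [('stud',150.3,.092),('studbase',150.3,.07)]:
    print(nm,((proj(s,(.5396+.05*np.cos(np.radians(a)),.0741+.05*np.sin(np.radians(a)),z),'side')-[216,173])*6).round())
print('hub',((proj(s,(.5396,.0741,.082),'side')-[216,173])*6).round(), env.get_obs()['time_s'])
E
```

```text
0 wrist [[278.7, 253.9], [278.7, 240.2], [278.7, 226.1]] side crop [277.0, 253.0]
0.01 wrist [[278.6, 260.5], [278.6, 246.3], [278.6, 231.6]] side crop [276.0, 236.0]
0.02 wrist [[278.6, 267.7], [278.6, 253.0], [278.6, 237.7]] side crop [275.0, 219.0]
0.03 wrist [[278.6, 275.7], [278.6, 260.4], [278.6, 244.4]] side crop [274.0, 201.0]
0.04 wrist [[278.6, 284.4], [278.6, 268.6], [278.5, 251.9]] side crop [274.0, 184.0]
stud [265. 244.]
studbase [267. 281.]
hub [362. 272.] 5.7
```

The side crop shows the fingertip (278,214) about 23 mm above where the reported TCP would be, so it passed over the stud (272,255). I'll go back and descend further in steps, checking force.

>>> apply_moves:
  moves:
    - [-0.0348,0.0024,0,0,0,-0.0931,0]
    - [-0.0689,0.0097,0,0,0,-0.1862,0]
    - [-0.1017,0.0216,0,0,0,-0.2793,0]
    - [-0.1325,0.038,0,0,0,-0.3723,0]
    - [-0.1607,0.0585,0,0,0,-0.4654,0]
    - [-0.1607,0.0585,0,0,0,-0.4654,0]
    - [-0.1607,0.0585,0.04,0,0,-0.4654,0]
    - [-0.1607,0.0585,0.08,0,0,-0.4654,0]
    - [-0.1607,0.0585,0.08,0,0,-0.4654,0]
    - [-0.1607,0.0585,0.08,0,0,-0.4654,0]

```text
time_s: 6.7
tool_pos: [0.4891, 0.0759, 0.0626]
tool_rot: [-179.9, -0.0, 87.9]
force: [-0.1, 0.8, -0.3]
grip_width: 0.0005
grasp_force: 0.0
```

```bash
python3 - <<'E'
from h import *
o=env.get_obs(); T=o['tool_pos']; print(T,o['force'])
s0=viewer.get_calibration('side'); i=viewer.read_camera('side'); u,v=276,218
k=i[v-45:v+45,u-60:u+60,::-1]; cv2.imwrite('pics/s4.png',cv2.resize(k,None,fx=6,fy=6,interpolation=2))
for h in (0,.01,.02,.03): print(h,((proj(s0,T+[0,0,h],'side')-[216,173])*6).round())
E
```

```text
[0.48909163 0.07593717 0.06260189] [-0.13712025  0.80134987 -0.29151538]
0 [265. 319.]
0.01 [264. 302.]
0.02 [263. 285.]
0.03 [262. 267.]
```

View pics/s4.png

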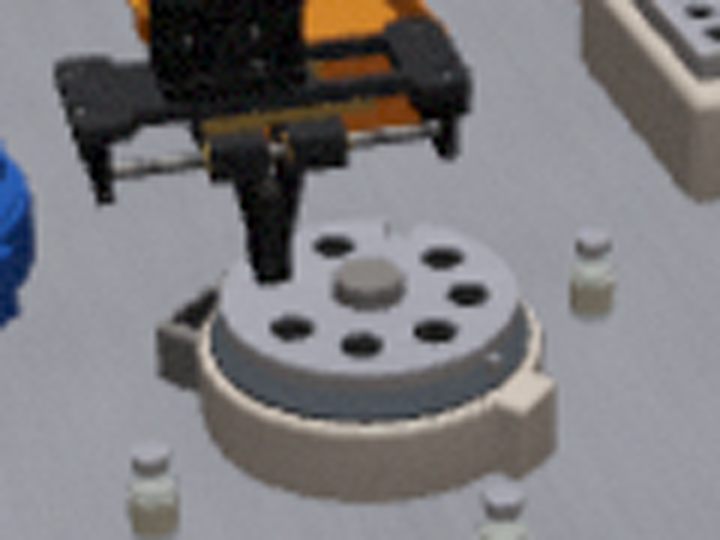

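Tip at (272,283), so it is about 21 mm above the reported TCP, at z≈0.084. I'll lower 4 mm more and push.

>>> apply_moves:
  moves:
    - [0,0,0.02,0,0,0,0]
    - [0,0,0.02,0,0,0,0]
    - [0.0218,0.001,0.02,0,0,0.0582,0]
    - [0.0434,0.0038,0.02,0,0,0.1164,0]
    - [0.0647,0.0085,0.02,0,0,0.1745,0]
    - [0.0855,0.0151,0.02,0,0,0.2327,0]
    - [0.1057,0.0234,0.02,0,0,0.2909,0]
    - [0.125,0.0335,0.02,0,0,0.3491,0]
    - [0.1434,0.0452,0.02,0,0,0.4072,0]
    - [0.1607,0.0585,0.02,0,0,0.4654,0]
    - [0.1607,0.0585,0.02,0,0,0.4654,0]

```text
time_s: 7.85
tool_pos: [0.5023, 0.1075, 0.059]
tool_rot: [-180.0, 0.0, 47.9]
force: [-0.3, -0.9, 0.4]
grip_width: 0.0003
grasp_force: 0.1
```

```bash
python3 -c "
from h import *
look('w5')"
```

```text
tool [0.5022939  0.10747791 0.05899903] 47.89670966437366 phi 138.1808776131586 0.050058263886682074 q [ 21.  12. -39. 110.   9.  61. -64.] F [-0.30761964 -0.85113693  0.42315072] t 7.85
[[ 4.838000e-01  2.860000e-02  2.277875e+04 -1.407862e+02  7.195710e+01]
 [ 5.732000e-01  3.830000e-02  3.360000e+02 -4.681490e+01  4.906300e+01]
 [ 5.899000e-01  7.280000e-02  3.340000e+02 -1.467500e+00  5.032790e+01]
 [ 5.598000e-01  1.216000e-01  3.315000e+02  6.699170e+01  5.165770e+01]]
```

Pushing works: the disc turned about -27.5°, so about 83° remain. I'll continue with less tool rotation to spare joint 7.

>>> apply_moves:
  moves:
    - [0.0218,0.001,0,0,0,0.0349,0]
    - [0.0434,0.0038,0,0,0,0.0698,0]
    - [0.0647,0.0085,0,0,0,0.1047,0]
    - [0.0855,0.0151,0,0,0,0.1396,0]
    - [0.1057,0.0234,0,0,0,0.1745,0]
    - [0.125,0.0335,0,0,0,0.2094,0]
    - [0.1434,0.0452,0,0,0,0.2443,0]
    - [0.1607,0.0585,0,0,0,0.2792,0]
    - [0.1607,0.0585,0,0,0,0.2792,0]

```text
time_s: 8.8
tool_pos: [0.5326, 0.1215, 0.0588]
tool_rot: [179.9, 0.1, 23.9]
force: [-0.5, -2.7, -0.2]
grip_width: 0.0004
grasp_force: 1.4
```

```bash
python3 -c "
from h import *
look('w6')"
```

```text
tool [0.53260305 0.12146137 0.05882357] 23.90432038405069 phi 98.40382829157967 0.04787542854482676 q [ 16.  15. -36. 106.  10.  62. -90.] F [-0.51583748 -2.65279188 -0.22204944] t 8.8
[[ 5.090000e-01  9.780000e-02  1.009600e+04  1.422648e+02  3.874660e+01]
 [ 5.754000e-01  4.060000e-02  3.355000e+02 -4.311290e+01  4.908280e+01]
 [ 5.851000e-01  9.710000e-02  3.345000e+02  2.678660e+01  5.098870e+01]]
```

>>> apply_moves:
  moves:
    - [0.0166,0.0053,0,0,0,0.0259,0]
    - [0.0329,0.0117,0,0,0,0.0517,0]
    - [0.0486,0.0193,0,0,0,0.0776,0]
    - [0.0637,0.0279,0,0,0,0.1034,0]
    - [0.0783,0.0375,0,0,0,0.1293,0]
    - [0.0921,0.0482,0,0,0,0.1552,0]
    - [0.1052,0.0598,0,0,0,0.181,0]
    - [0.1174,0.0722,0,0,0,0.2069,0]
    - [0.1174,0.0722,0,0,0,0.2069,0]

```text
time_s: 9.75
tool_pos: [0.557, 0.1158, 0.058]
tool_rot: [179.8, 0.4, 6.1]
force: [-7.0, -6.9, 2.3]
grip_width: 0.0004
grasp_force: 4.2
```

```bash
python3 -c "
from h import *
look('w7')"
```

```text
tool [0.5570475  0.11576723 0.05802   ] 6.066369689566911 phi 67.27926628713679 0.045172706016413086 q [  13.   18.  -32.  103.   11.   63. -107.] F [-7.0331166  -6.88024026  2.26645005] t 9.75
[[ 4.502000e-01  7.060000e-02  1.853175e+04 -1.777447e+02  8.944110e+01]
 [ 5.268000e-01  1.024000e-01  1.006400e+04  1.143112e+02  3.107580e+01]
 [ 5.895000e-01  6.990000e-02  3.342500e+02 -4.833000e+00  5.007750e+01]]
```

View pics/w7.png

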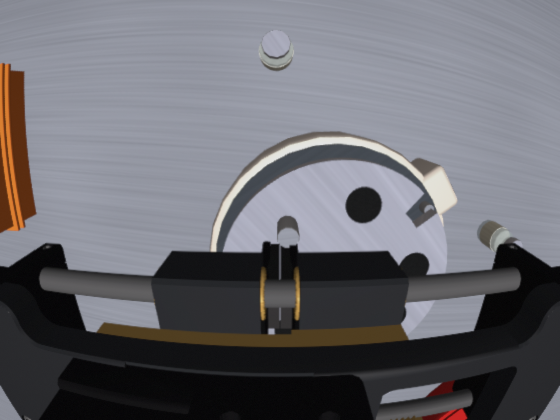

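The stud is at (288,235), notch (418,210) and pin (429,209), about 8° short. The tilted finger face is nearly friction-locked on the stud (10 N radial), so I'll back off and turn the hand so its flat side pushes tangentially.

>>> apply_moves:
  moves:
    - [-0.04,-0.004,0,0,0,0,0]
    - [-0.073,-0.008,0,0,0,0,0]
    - [-0.073,-0.008,0,0,0,-0.09,0]
    - [-0.06,-0.025,0,0,0,-0.18,0]
    - [-0.05,-0.045,0,0,0,-0.27,0]
    - [-0.035,-0.061,0,0,0,-0.36,0]
    - [-0.027,-0.061,0,0,0,-0.454,0]
    - [-0.027,-0.061,0,0,0,-0.454,0]
    - [-0.027,-0.061,0,0,0,-0.454,0]

```text
time_s: 10.7
tool_pos: [0.5532, 0.1316, 0.0594]
tool_rot: [180.0, -0.0, 45.0]
force: [0.5, -1.1, 0.0]
grip_width: 0.0004
grasp_force: 0.0
```

```bash
python3 -c "
from h import *
im,c=look('w8')
for nm,a,r,z in [('stud48.6',48.6,.05,.092),('notch-41.7',-41.7,.074,.07),('pin-50',-50,.074,.057)]:
  print(nm,proj(c,(.5396+r*np.cos(np.radians(a)),.0745+r*np.sin(np.radians(a)),z),'wrist').round(1))
"
```

```text
tool [0.55321486 0.13162366 0.05935297] 44.99865849351917 phi 76.68411417008127 0.05911290555770116 q [ 17.  19. -39. 103.  13.  63. -71.] F [ 0.46507302 -1.11700034  0.01732044] t 10.7
[[ 5.053000e-01  4.110000e-02  3.567375e+04 -1.360672e+02  4.756230e+01]]
stud48.6 [329.2 262.5]
notch-41.7 [426.3 303.2]
pin-50 [417.  306.2]
```

View pics/w8.png

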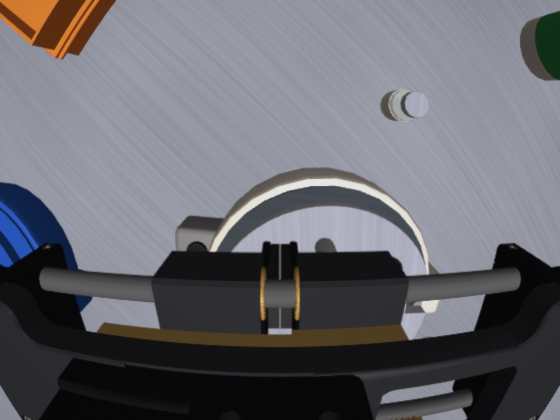

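The stud base shows at (325,243), as predicted. That was the 11th picture viewed, one over the limit of 10, so from here I'll measure numerically only. Next I push 14 mm tangentially, back off, rise and measure.

>>> apply_moves:
  moves:
    - [0,0.015,0,0,0,0,0]
    - [0,0.03,0,0,0,0,0]
    - [0,0.04,0,0,0,0,0]
    - [0,0.05,0,0,0,0,0]
    - [0,0.06,0,0,0,0,0]
    - [0,0.07,0,0,0,0,0]
    - [0,0.07,0,0,0,0,0]
    - [0,0.03,0,0,0,0,0]
    - [0,0,0,0,0,0,0]
    - [0,0,-0.25,0,0,0,0]
    - [0,0,-0.5,0,0,0,0]
    - [-0.2,0.05,-0.6,0,0,0,0]
    - [-0.4,0.1,-0.6,0,0,0,0]
    - [-0.65,0.155,-0.6,0,0,0,0]
    - [-0.65,0.155,-0.6,0,0,0,0]
    - [-0.65,0.155,-0.6,0,0,0,0]

```text
time_s: 12.35
tool_pos: [0.483, 0.0161, 0.1793]
tool_rot: [179.9, 0.0, 45.0]
force: [0.0, 1.1, 0.2]
grip_width: 0.0002
grasp_force: 0.0
```

```bash
cat > m.py <<'E'
from h import *; import sys
def meas(name,z=.071,C0=(.5396,.0741)):
    im,c=look(name,C0,z); n='wrist'
    p=pads(im,c,n,z,*C0); p=p[(p[:,2]>200)&(p[:,2]<450)]
    q=np.radians([-35,35,-80,-125,-170,145])   # pads relative to notch
    best=None
    for a0 in np.radians(np.arange(-180,180,10)):
        def f(v):
            X=np.c_[v[0]+.05*np.cos(q+v[2]),v[1]+.05*np.sin(q+v[2])]
            return np.linalg.norm(X[None]-p[:,None,:2],axis=2).min(1)
        s=least_squares(f,[*C0,a0])
        if best is None or s.cost<best.cost: best=s
    C=best.x; print('C',C[:2],'notch deg',np.degrees(C[2]),'res',best.fun.round(4))
    t=np.radians(np.arange(-80,-20,.25)); v=polar(im,c,n,.045,C,np.arange(.091,.098,.001),t)
    m=v>(v.max()+v.min())/2; a=np.degrees(t[m]); print('nose',a.min(),a.max(),a.mean())
    return im,c,C
if __name__=='__main__': meas(sys.argv[1],*map(float,sys.argv[2:3]))
E
python3 m.py w9
```

```text
tool [0.48296668 0.01610727 0.17931412] 44.97245673609706 phi -134.32053119627207 0.08105855655925158 q [ 31.  -0. -36. 106.  -0.  74. -50.] F [0.0095826  1.1304602  0.19291256] t 12.35
[[ 5.489000e-01  2.700000e-02  3.080000e+02 -7.878830e+01  4.797860e+01]
 [ 5.114000e-01  3.510000e-02  3.110000e+02 -1.258937e+02  4.818150e+01]
 [ 4.907000e-01  6.740000e-02  3.107500e+02 -1.721616e+02  4.938660e+01]
 [ 5.892000e-01  6.790000e-02  3.122500e+02 -7.107400e+00  5.002330e+01]
 [ 4.987000e-01  1.048000e-01  3.137500e+02  1.431165e+02  5.114060e+01]
 [ 4.737000e-01  1.324000e-01  3.922500e+02  1.384948e+02  8.804940e+01]
 [ 5.309000e-01  1.255000e-01  3.120000e+02  9.958650e+01  5.217530e+01]
 [ 5.021000e-01  1.537000e-01  1.082500e+02  1.152137e+02  8.793700e+01]]
C [0.53629103 0.08026218] notch deg -44.63304112151096 res [0.0054 0.0053 0.0053 0.0054 0.0053 0.032  0.0053]
nose -58.5 -40.25 -49.375
```

```bash
sed -i "s/p=p\[(p\[:,2\]>200)&(p\[:,2\]<450)\]/p=p[(p[:,2]>200)\&(p[:,2]<450)\&(np.hypot(p[:,0]-C0[0],p[:,1]-C0[1])<.06)]/; s/im,c=look(name,C0,z); n='wrist'/im,c=look(name,C0,z) if not RE else RE; n='wrist'/; s/^def meas/RE=None\ndef meas/" m.py
python3 - <<'E'
import m,cv2,pickle
import numpy as np
im=cv2.imread('pics/w9.png'); c=pickle.load(open('w9.pkl','rb')); m.RE=(im,c)
_,_,C=m.meas('w9')
for nm,z,r0,r1,lo,hi in [('notch',.07,.062,.071,-65,-25),('noseside',.045,.092,.1,-80,-20)]:
    t=np.arange(lo,hi,2.); v=m.polar(im,c,'wrist',z,C,np.arange(r0,r1,.001),np.radians(t)); print(nm,list(zip(t.astype(int).tolist(),v.round().astype(int).tolist())))
t=np.arange(80,180,3.); v=m.polar(im,c,'wrist',.036,C,np.arange(.09,.108,.002),np.radians(t)); print(list(zip(t.astype(int).tolist(),v.round().astype(int).tolist())))
E
```

```text
C [0.53987695 0.07629537] notch deg -44.66419669911679 res [0.0001 0.0001 0.     0.0001 0.0001 0.0001]
nose -58.75 -40.5 -49.625
notch [(-65, 187), (-63, 187), (-61, 186), (-59, 186), (-57, 185), (-55, 185), (-53, 184), (-51, 144), (-49, 97), (-47, 82), (-45, 76), (-43, 76), (-41, 78), (-39, 94), (-37, 179), (-35, 182), (-33, 183), (-31, 183), (-29, 183), (-27, 183)]
noseside [(-80, 157), (-78, 152), (-76, 156), (-74, 155), (-72, 155), (-70, 153), (-68, 156), (-66, 156), (-64, 155), (-62, 156), (-60, 146), (-58, 213), (-56, 226), (-54, 225), (-52, 224), (-50, 223), (-48, 223), (-46, 224), (-44, 225), (-42, 223), (-40, 169), (-38, 159), (-36, 159), (-34, 159), (-32, 158), (-30, 158), (-28, 157), (-26, 157), (-24, 157), (-22, 157)]
[(80, 151), (83, 151), (86, 150), (89, 151), (92, 150), (95, 149), (98, 151), (101, 152), (104, 150), (107, 141), (110, 150), (113, 76), (116, 65), (119, 82), (122, 147), (125, 146), (128, 99), (131, 62), (134, 58), (137, 57), (140, 52), (143, 49), (146, 46), (149, 86), (152, 132), (155, 142), (158, 158), (161, 159), (164, 159), (167, 159), (170, 158), (173, 159), (176, 158), (179, 158)]
```

Notch at -44.7° and pin at -49.7°. I'll repeat the push 4.4 mm further.

>>> apply_moves:
  moves:
    - [0.3,-0.08,0,0,0,0,0]
    - [0.55,-0.14,0,0,0,0,0]
    - [0.65,-0.155,0,0,0,0,0]
    - [0.65,-0.155,0.25,0,0,0,0]
    - [0.65,-0.155,0.5,0,0,0,0]
    - [0.65,-0.155,0.6,0,0,0,0]
    - [0.65,-0.155,0.6,0,0,0,0]
    - [0.65,-0.12,0.6,0,0,0,0]
    - [0.65,-0.1,0.6,0,0,0,0]
    - [0.65,-0.085,0.6,0,0,0,0]
    - [0.65,-0.075,0.6,0,0,0,0]
    - [0.65,-0.068,0.6,0,0,0,0]
    - [0.65,-0.063,0.6,0,0,0,0]
    - [0.65,-0.063,0.6,0,0,0,0]
    - [0.65,-0.11,0.6,0,0,0,0]
    - [0.65,-0.155,0.6,0,0,0,0]
    - [0.65,-0.155,0.3,0,0,0,0]
    - [0.6,-0.14,0,0,0,0,0]
    - [0.3,-0.08,0,0,0,0,0]
    - [0.05,-0.02,0,0,0,0,0]

```text
time_s: 14.4
tool_pos: [0.498, 0.0442, 0.1804]
tool_rot: [179.8, -0.2, 45.4]
force: [0.1, -2.1, -0.7]
grip_width: 0.0003
grasp_force: 0.0
```

>>> apply_moves:
  moves:
    - [-0.05,0.02,0,0,0,0,0]
    - [-0.05,0.02,0,0,0,0,0]

```text
time_s: 14.6
tool_pos: [0.4923, 0.0304, 0.1778]
tool_rot: [179.9, 0.1, 44.9]
force: [0.7, 0.2, -0.2]
grip_width: 0.0002
grasp_force: 0.0
```

```bash
python3 m.py w10; python3 - <<'E'
from h import *; import pickle
im=cv2.imread('pics/w10.png'); c=pickle.load(open('w10.pkl','rb'));C=(.5399,.0763)
# brightness in notch at pin-top height
for r in (.066,.070,.074,.078): 
    t=np.arange(-62,-36,1.5); print(r,polar(im,c,'wrist',.057,C,[r],np.radians(t)).round().astype(int).tolist())
E
```

```text
tool [0.49226262 0.03042162 0.17775421] 44.88677076390624 phi -137.3021524154781 0.06440984675585121 q [ 32.   1. -39. 105.   1.  74. -52.] F [ 0.72706966  0.20399814 -0.22499302] t 14.6
[[ 5.444000e-01  2.660000e-02  3.087500e+02 -8.428910e+01  4.776090e+01]
 [ 5.079000e-01  3.800000e-02  3.130000e+02 -1.313252e+02  4.804680e+01]
 [ 5.883000e-01  6.350000e-02  3.075000e+02 -1.224910e+01  4.986780e+01]
 [ 4.900000e-01  7.190000e-02  3.092500e+02 -1.774392e+02  4.963850e+01]
 [ 5.015000e-01  1.085000e-01  3.107500e+02  1.379292e+02  5.134660e+01]
 [ 5.354000e-01  1.263000e-01  3.105000e+02  9.456320e+01  5.233170e+01]
 [ 4.747000e-01  1.340000e-01  3.965000e+02  1.372850e+02  8.829580e+01]
 [ 5.030000e-01  1.550000e-01  1.090000e+02  1.143316e+02  8.875260e+01]]
C [0.53989877 0.07639835] notch deg -49.871194113176365 res [0.     0.     0.0001 0.0001 0.0001 0.0001]
nose -58.75 -40.5 -49.625
0.066 [189, 187, 186, 178, 103, 76, 76, 76, 77, 75, 75, 77, 131, 182, 186, 186, 188, 189]
0.07 [185, 185, 184, 179, 98, 75, 75, 80, 99, 88, 75, 77, 124, 180, 183, 183, 183, 184]
0.074 [182, 182, 183, 178, 96, 75, 99, 154, 158, 158, 125, 80, 122, 178, 181, 180, 179, 179]
0.078 [165, 160, 159, 157, 100, 85, 85, 97, 108, 94, 88, 90, 121, 155, 157, 158, 155, 147]
```

The pin is visible in the notch at about -49.7° with the notch at -49.9°, so they're aligned. I'll settle, then move over the hub to press.

>>> apply_moves:
  moves:
    - [0,0,0,0,0,0,0]
    - [0,0,0,0,0,0,0]

```text
time_s: 14.85
tool_pos: [0.4933, 0.0345, 0.1774]
tool_rot: [-179.9, -0.0, 45.3]
force: [-0.6, 0.4, 0.4]
grip_width: 0.0006
grasp_force: 0.0
```

>>> apply_moves:
  moves:
    - [0.15,0.01,0,0,0,0,0]
    - [0.308,0.02,0,0,0,0,0]
    - [0.308,0.02,0,0,0,0,0]
    - [0.308,0.02,0.2,0,0,0,0]
    - [0.308,0.02,0.4,0,0,0,0]
    - [0.308,0.02,0.5,0,0,0,0]
    - [0.308,0.02,0.535,0,0,0,0]
    - [0.308,0.02,0.535,0,0,0,0]
    - [0.308,0.02,0.535,0,0,0,0]

```text
time_s: 15.75
tool_pos: [0.5404, 0.0739, 0.0719]
tool_rot: [179.9, -0.1, 45.2]
force: [0.6, -0.6, 0.3]
grip_width: 0.0006
grasp_force: 0.0
```

Now I'll press slowly in 2 mm steps.

>>> apply_moves:
  moves:
    - [0,0,0.01,0,0,0,0]
    - [0,0,0.02,0,0,0,0]
    - [0,0,0.03,0,0,0,0]
    - [0,0,0.04,0,0,0,0]
    - [0,0,0.05,0,0,0,0]
    - [0,0,0.06,0,0,0,0]
    - [0,0,0.06,0,0,0,0]

```text
time_s: 16.45
tool_pos: [0.5392, 0.0733, 0.0583]
tool_rot: [-180.0, 0.0, 45.1]
force: [0.5, 0.2, 0.4]
grip_width: 0.0007
grasp_force: 0.0
```

>>> apply_moves:
  moves:
    - [0,0,0.01,0,0,0,0]
    - [0,0,0.02,0,0,0,0]
    - [0,0,0.02,0,0,0,0]

```text
time_s: 16.75
tool_pos: [0.5392, 0.0733, 0.0544]
tool_rot: [-180.0, 0.0, 45.1]
force: [-0.9, 0.0, -1.0]
grip_width: 0.0004
grasp_force: 0.0
```

>>> apply_moves:
  moves:
    - [0,0,0.01,0,0,0,0]
    - [0,0,0.02,0,0,0,0]
    - [0,0,0.02,0,0,0,0]

```text
time_s: 17.05
tool_pos: [0.5396, 0.0734, 0.0515]
tool_rot: [180.0, 0.0, 45.1]
force: [-1.7, -0.6, 5.6]
grip_width: 0.0006
grasp_force: 2.9
```

Contact at about z=0.052. Continuing down.

>>> apply_moves:
  moves:
    - [0,0,0.01,0,0,0,0]
    - [0,0,0.02,0,0,0,0]
    - [0,0,0.03,0,0,0,0]
    - [0,0,0.04,0,0,0,0]
    - [0,0,0.04,0,0,0,0]

```text
time_s: 17.55
tool_pos: [0.5397, 0.0734, 0.044]
tool_rot: [180.0, 0.0, 45.1]
force: [-2.9, -1.2, 7.5]
grip_width: 0.0005
grasp_force: 4.3
```

>>> apply_moves:
  moves:
    - [0,0,0.01,0,0,0,0]
    - [0,0,0.02,0,0,0,0]
    - [0,0,0.03,0,0,0,0]
    - [0,0,0.03,0,0,0,0]

```text
time_s: 17.95
tool_pos: [0.5404, 0.0733, 0.0435]
tool_rot: [179.8, 0.1, 45.1]
force: [-17.4, -3.4, 45.9]
grip_width: 0.0002
grasp_force: 22.7
```

Hard stop reached at 46 N. I'll raise the hand, move to the look pose and measure the disc height and notch.

>>> apply_moves:
  moves:
    - [0,0,-0.02,0,0,0,0]
    - [0,0,-0.06,0,0,0,0]
    - [0,0,-0.25,0,0,0,0]
    - [0,0,-0.5,0,0,0,0]
    - [0,0,-0.7,0,0,0,0]
    - [-0.2,0,-0.7,0,0,0,0]
    - [-0.4,0,-0.7,0,0,0,0]
    - [-0.4,0,-0.7,0,0,0,0]
    - [-0.4,0,-0.7,0,0,0,0]

```text
time_s: 18.85
tool_pos: [0.4829, 0.0158, 0.1768]
tool_rot: [179.9, 0.0, 45.0]
force: [-0.2, 1.4, 0.9]
grip_width: 0.0005
grasp_force: 0.0
```

```bash
python3 m.py w11 .061; python3 - <<'E'
from h import *; import pickle
# height check: fit pad-circle radius at the assumed height, before (w10) and after (w11)
for nm,zs in (('w10',(.061,.071)),('w11',(.061,.071))):
    im=cv2.imread(f'pics/{nm}.png'); c=pickle.load(open(nm+'.pkl','rb'))
    for z in zs:
        p=pads(im,c,'wrist',z,.5396,.0741); p=p[(p[:,2]>200)&(p[:,2]<450)&(np.hypot(p[:,0]-.5396,p[:,1]-.0741)<.06)]
        print(nm,z,fitc(p)[0])
E
```

```text
tool [0.4828765  0.01582432 0.17683456] 45.000961431436004 phi -134.2267055307665 0.08132410776818827 q [ 35.  -0. -40. 106.   0.  74. -50.] F [-0.15305471  1.37611062  0.85911054] t 18.85
[[ 5.444000e-01  2.630000e-02  3.077500e+02 -8.426090e+01  4.808340e+01]
 [ 5.077000e-01  3.770000e-02  3.120000e+02 -1.311979e+02  4.837470e+01]
 [ 5.883000e-01  6.330000e-02  3.115000e+02 -1.249430e+01  4.989180e+01]
 [ 4.900000e-01  7.180000e-02  3.105000e+02 -1.773694e+02  4.965580e+01]
 [ 5.014000e-01  1.084000e-01  3.135000e+02  1.380638e+02  5.129510e+01]
 [ 5.354000e-01  1.261000e-01  3.142500e+02  9.462350e+01  5.213980e+01]]
C [0.53986742 0.07618791] notch deg -49.897074463715704 res [0.0002 0.0001 0.0001 0.0001 0.0001 0.0001]
nose -58.75 -40.5 -49.625
w10 0.061 [0.53969759 0.07614497 0.05173185]
w10 0.071 [0.53992738 0.07643119 0.05006737]
w11 0.061 [0.53987987 0.07616965 0.05011336]
w11 0.071 [0.53981949 0.0759864  0.04850447]
```

The pads fit the seated height (radius 50.1 mm at z=0.061), the notch is at -49.9° and the hand is clear. I'll hand in.

```bash
python3 -c "
from h import *
print(env.sign_off())"
```

```text
the job is handed in; nothing more can be done
None
```

The carousel is turned with its notch over the pin (both at about -50°), pressed to its hard stop by my camera and force readings, hand clear, and handed in at about 19 s; no verdict came back, I did not re-measure the bystanders at the end, and I viewed 11 pictures against the limit of 10.

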